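# Balance the horse ornament on its slim stand

### The arm

A 6-joint arm with a two-finger parallel gripper is mounted at the origin on the work surface. World frame = base frame: x ahead of the robot, y to its left, z up, the work surface at z = 0. Lengths are in m, angles in rad, forces in N, time in s.
With the tool pointing down it reaches from about 0.25 to 0.725 m from the base axis. Payload 9.7 kg.
Tool frame: the origin (TCP) lies at the very end of the fingers, on their centre line; the grasp point (between the pads) lies 19 mm behind it; z points along the fingers, y is the line along which they close (so a half turn about z gives the same grasp; the last joint's range is limited). The gripper opens to 85 mm and grips with 20 to 120 N. Pads are 22 mm wide; open, the fingers measure 114 mm over their backs; the gripper's body (76 mm by 85 mm) begins 54 mm behind the grasp point. The pads swing forward as they close: fully open they stand 13 mm farther back than shut.
Start: joints at [0, 0.087, 0.176, 1.66, 0, 1.571], TCP at [0.55, -0, 0.231] pointing down, gripper open.
Joint ranges: [-3.13, 3.13], [-0.85, 1.81], [-1.15, 1.24], [-2.2, 2.28], [-1.44, 1.52], [-3.14, 3.14]. Speed limits (rad/s): [2.22, 2.22, 2.57, 3.14, 3.14, 3.14].

### API

Orientations are given as a rotation vector (axis times angle).
In Python, from rig import get_obs, capture, calibration, job_done gives the robot as it stands.
- The arm moves only by the tool arm_command, never from a script. Its argument "motion" is a list of rows, each an object with "translation": the shift along the tool's x, y, z as a fraction of full scale, a list of three; "turn": the turn, a rotation vector about the tool's x, y, z as a fraction of full scale, a list of three; "fingers": the closure, from 0 (fully open) to 1 (shut). A call has 1 to 5 rows; each row shifts and turns the commanded pose from where the row before left it, along the tool's axes as they then stand; what a row does not reach is not made up. Full scale, the value 1, is 0.03 m for a shift and 4 degrees for a turn. A row lasts 1/12 s, in which the tool goes at most 41.7 mm and 7.16 degrees, less where a joint would pass 70% of its speed; a pose out of reach is approached as far as the arm can. A call with a number of a shift or a turn outside -1 to 1 is refused whole. A call with a gripper value outside its range is refused whole. The fingers move at their own pace and stop on an object; "grip_force" is the grip in N (left out, the last holds). Time passes only in rows, so rows that do not move let the fingers close. It gives the time, the measured TCP pose, the force, the opening and the grip force at its end, in the units of the state.
- get_obs(): the state, without advancing time (a new reading comes with each control period).
- capture(name): name is "scene" or "side" or "wrist"; returns (picture, depth): 480x640x3 uint8, red, green, blue; 480x640 float32, m along the optical axis (not along the pixel's ray), 0 where there is no reading.
- calibration(name): a dict with "K" (3x3 intrinsics, pixels), "cam_to_world" (4x4, takes a point from camera to world coordinates); the wrist camera has in their place "T_tool_cam" (4x4, takes a point from camera to tool coordinates, whose origin is the TCP and whose axes are the flange's). Camera axes: x right, y up, looking along -z (the intrinsics and any distortion apply to the point x, -y, -z); pixel columns grow to the right and rows downward; lengths in m; the calibration is good to about 2 mm. The wrist camera is an equidistant fisheye: a pixel r from the principal point sees the ray r / f radians off the axis. A picture is of the moment at which its call begins: read the wrist's pose just before it. calibration takes no time and is no camera call.
- job_done(): hands the job in; it is judged then, once.
The state is a dict: "clock": time; "joint_positions": joint angles; "dq": joint speeds; "joint_torque": joint torques, N m; "ee_pos": TCP position; "ee_rot": TCP orientation; "force": force on the tool from outside, world axes, zero at the start; "wrist_torque": the same for the moment, N m; "finger_gap": finger opening in m; "grip_force": force on a finger pad.
Only numpy, scipy, OpenCV 4.12 (cv2) and the standard library are available. Lean on these libraries where they do the work, as an engineer would, in place of code of your own. Each camera call takes 0.05 s, during which the arm holds its last target. There are 200 camera calls.

### The job

Put up the balancing ornament on the drawing desk: pick up the wooden beam that carries the little horse at one end and a turned weight at the other, find its balance point (how heavy the horse and the weight are is not known), and set it down gently on the flat top of the slim post so that it stays there level, upright and at rest by itself once let go. Leave the mug, the ink jar and the tape roll where they are.

Things in the scene. Friction and masses are not known exactly. Their poses are not given: they have to be found in the camera images.
- beam: The ornament, one rigid piece of 0.2 to 0.45 kg: a light-wood bar 320 mm long (x), 18 mm wide (y), 30 mm tall (z), lying upright on the desk, with a horse on top at its +x end and a weight at its -x end. Origin: middle of the bar's underside. Bare for grasping from x = -115 to +85 mm. The balance point is unknown: from about 30 mm to the weight's side to 70 mm to the horse's side of the origin.
- horse_foot (a point): Centre of the horse's base, on the bar's top at x = +122 mm. The dark horse figurine, fixed to the bar, reaches from x = +88 to +165 mm and 62 mm above the bar. Axes as the beam's.
- weight_foot (a point): Centre of the weight's base, on the bar's top at x = -135 mm. The turned dark-wood weight, fixed to the bar, is 30 mm across and 30 mm tall. Axes as the beam's.
- stand: The fixed stand: dark wood foot 110 x 110 x 14 mm, a 30 mm collar up to 22 mm, and a slim square steel post, 16 x 16 mm, 110 mm tall overall. Origin: centre of the foot's underside; x and y run along the post's sides.
- stand_top (a point): Centre of the post's flat top face (16 x 16 mm), 110 mm above the desk.
- mug: Bystander: white mug, 80 mm across, 88 mm tall; origin at the centre of its underside.
- ink_jar: Bystander: small closed glass ink jar, 52 mm across, 60 mm tall; origin at the centre of its underside.
- tape_roll: Bystander: roll of clear tape lying flat, 70 mm across, 22 mm tall; origin at the centre of its underside.
Mind the look-alikes: they are no part of the job. What is meant by the stand is not purple or yellow, and is the larger of those in its own colour.

How it is judged:
On the way:
1. the beam is lifted clear of the desk (height (world z) of beam above 0.05 m), for 0.2 s.
At the end, for the whole second after the job is handed in: The beam rests by its underside on the post's flat top alone (underside within 6 mm of the top, post under the bar), upright and level within 0.06 rad, at rest (under 30 mm/s and 0.3 rad/s), and has been let go (z of stand_top in the frame of beam between -0.006 and 0.006 m and y of stand_top in the frame of beam between -0.017 and 0.017 m and x of stand_top in the frame of beam between -0.1 and 0.1 m and angle between beam's own z axis and vertical below 0.06 rad and linear speed of beam below 0.03 m/s and angular speed of beam below 0.3 rad/s); the robot touches nothing.
It fails at once if the beam is dropped on the stand, falls off it or is knocked against it (touches it while moving faster than 0.3 m/s) (contact force between beam and stand above 0.5 N and linear speed of beam above 0.3 m/s).
It fails at once if the mug is moved by more than 25 mm (distance of mug from where it was at the start of the episode above 0.025 m).
It fails at once if the ink jar is moved by more than 25 mm (distance of ink_jar from where it was at the start of the episode above 0.025 m).
It fails at once if the tape roll is moved by more than 25 mm (distance of tape_roll from where it was at the start of the episode above 0.025 m).
It also fails if it takes over 51 s, if anything falls off the work surface, if the arm or the gripper's body presses on something with over 40 N, if the wrist force passes 120 N, or if a joint passes its speed limit or range.

## Working session

There is one attempt and no reset: what is moved stays moved. The work goes in short steps, Python scripts to look and compute and a tool call to move; the robot and the scene stay as the last step left them, time stands still between calls to the robot, and variables do not carry over. Pictures are saved under pics/ and viewed, at most 10 in all, crops included, and the job is handed in when it is done.

Besides the shell and the picture viewer there is one more tool, called after "Emit:" as name(argument=value, ...), one argument or row to a line, values as JSON. arm_command: Moves the arm, as the interface text tells. Shift numbers are shares of 0.03 m and turn numbers shares of 4 degrees, none past 1 either way. Its arguments: {"type":"object","properties":{"motion":{"type":"array","items":{"type":"object","properties":{"translation":{"type":"array","items":{"type":"number","minimum":-1,"maximum":1}},"turn":{"type":"array","items":{"type":"number","minimum":-1,"maximum":1}},"fingers":{"type":"number"}}}},"grip_force":{"type":"number"}},"required":["motion"]}

```bash
mkdir -p pics; ls
python3 - <<'E'
from rig import *
import cv2,numpy as np
o=get_obs();print({k:np.round(v,3) for k,v in o.items()})
a=[]
for n in("scene","side"):
    p,d=capture(n);np.savez('%s0.npz'%n,p=p,d=d);cv2.imwrite('pics/%s0.png'%n,p[...,::-1])
    c=calibration(n);print(n,{k:np.round(v,3).tolist() for k,v in c.items()})
print(calibration("wrist"))
E
```

```text
pics
{'clock': np.float64(0.0), 'joint_positions': array([-0.   ,  0.087,  0.175,  1.66 ,  0.   ,  1.571]), 'dq': array([ 0.001,  0.001, -0.   , -0.001,  0.002, -0.002]), 'joint_torque': array([ 1.0000e-03, -5.2039e+01,  4.6480e+01,  1.6000e-02,  0.0000e+00,
       -0.0000e+00]), 'ee_pos': array([0.55 , 0.   , 0.231]), 'ee_rot': array([-2.221e+00, -2.221e+00,  1.000e-03]), 'force': array([ 0.845, -0.866, -0.037]), 'wrist_torque': array([-0.041,  0.032, -0.022]), 'grip_force': np.float64(0.0), 'finger_gap': np.float64(0.086)}
scene {'K': [[571.083, 0.0, 316.215], [0.0, 571.083, 242.137], [0.0, 0.0, 1.0]], 'cam_to_world': [[0.358, -0.595, 0.719, 1.408], [0.934, 0.233, -0.272, -0.337], [-0.006, 0.769, 0.639, 0.839], [0.0, 0.0, 0.0, 1.0]]}
side {'K': [[578.447, 0.0, 321.109], [0.0, 578.447, 233.783], [0.0, 0.0, 1.0]], 'cam_to_world': [[-0.974, -0.128, 0.184, 0.801], [0.224, -0.587, 0.778, 0.942], [0.009, 0.799, 0.601, 0.844], [0.0, 0.0, 0.0, 1.0]]}
{'K': array([[371.64829954,   0.        , 327.19191843],
       [  0.        , 371.64829954, 240.19641973],
       [  0.        ,   0.        ,   1.        ]]), 'T_tool_cam': array([[ 4.11757206e-04,  9.60581321e-01,  2.77998841e-01,
         7.17583509e-02],
       [ 9.99999837e-01, -5.05451820e-04,  2.65362393e-04,
         6.70165160e-04],
       [ 3.95417179e-04,  2.77998687e-01, -9.60581373e-01,
        -1.42527165e-01],
       [ 0.00000000e+00,  0.00000000e+00,  0.00000000e+00,
         1.00000000e+00]])}
```

View pics/scene0.png

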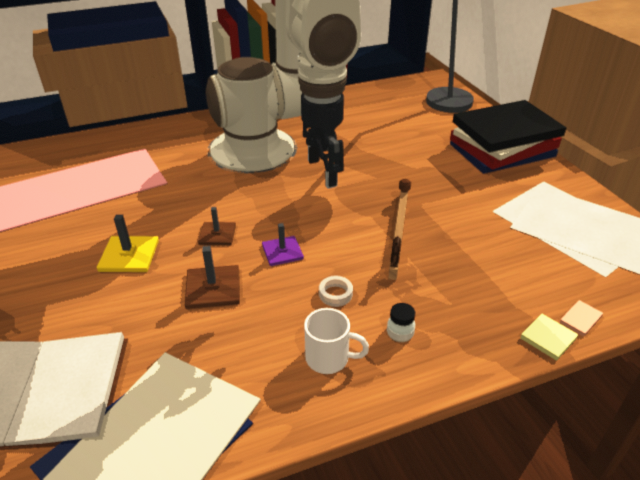

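View pics/side0.png

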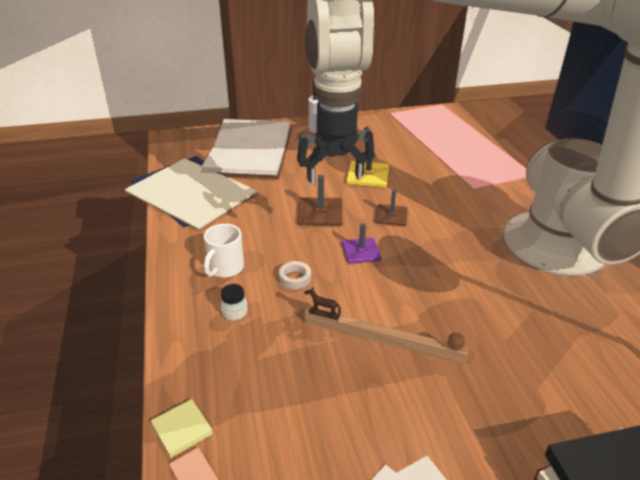

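Scene view: the candidates are a large brown stand (212,285; side 320,210), a small brown stand (217,232), a yellow one (128,250) and a purple one (283,250). I choose the large brown one. The beam runs in the side view from the horse (322,305) to the weight (456,341).

```bash
cat > h.py <<'E'
import numpy as np,cv2
from rig import *
def ray(n,u,v):
    c=calibration(n);K,T=c['K'],c['cam_to_world']
    d=np.array([(u-K[0,2])/K[0,0],-(v-K[1,2])/K[1,1],-1]);return T[:3,3],T[:3,:3]@d
def onplane(n,u,v,z):
    o,d=ray(n,u,v);return o+d*(z-o[2])/d[2]
def cross(u1,v1,u2,v2):
    o,d=ray('scene',u1,v1);p,e=ray('side',u2,v2)
    s=np.linalg.lstsq(np.c_[d,-e],p-o,rcond=None)[0];a,b=o+d*s[0],p+e*s[1];return (a+b)/2,np.linalg.norm(a-b)
def cloud(n,d):
    c=calibration(n);K,T=c['K'],c['cam_to_world'];v,u=np.indices(d.shape)
    P=np.stack([(u-K[0,2])/K[0,0]*d,-(v-K[1,2])/K[1,1]*d,-d],-1);return P@T[:3,:3].T+T[:3,3]
E
python3 - <<'E'
from h import *
im=[]
for n,(u,v,w,h) in {'scene':(180,235,70,75),'side':(290,165,70,65)}.items():
    z=np.load(n+'0.npz');p=z['p'];P=cloud(n,z['d'])
    im.append(cv2.resize(p[v:v+h,u:u+w],(350,350),interpolation=cv2.INTER_NEAREST))
    ok=z['d']>0
    # stand cloud
    m=np.zeros(ok.shape,bool);m[v:v+h,u:u+w]=1
    for lo,hi in((.008,.02),(.04,.1),(.104,.118)):
        q=P[m&ok&(P[...,2]>lo)&(P[...,2]<hi)];print(n,lo,len(q),q.min(0).round(3) if len(q) else'',q.max(0).round(3) if len(q) else'',np.median(q,0).round(3) if len(q) else '')
    # beam
    u,v,w,h=(370,170,60,120) if n=='scene' else (295,280,185,90)
    m[:]=0;m[v:v+h,u:u+w]=1
    hsv=cv2.cvtColor(p,cv2.COLOR_RGB2HSV)
    q=P[m&ok&(P[...,2]>.027)&(P[...,2]<.034)]
    c=q[:,:2].mean(0);_,_,V=np.linalg.svd(q[:,:2]-c,full_matrices=False);t=(q[:,:2]-c)@V[0]
    print('beam',len(q),c,V[0],np.degrees(np.arctan2(V[0,1],V[0,0])),'ends',c+V[0]*t.min(),c+V[0]*t.max(),np.percentile(q[:,2],[5,50,95]))
    q=P[m&ok&(P[...,2]>.045)&(P[...,2]<.11)];print('high',len(q));
    t=(q[:,:2]-c)@V[0];print(np.histogram(t,10))
    # all bystanders
    q=P[ok&(P[...,2]>.015)&(P[...,2]<.1)&(P[...,0]>.25)&(P[...,0]<.95)&(abs(P[...,1])<.6)]
    H,_,_=np.histogram2d(q[:,0],q[:,1],[np.arange(.25,.96,.025),np.arange(-.5,.51,.025)])
    if n=='scene':
        print('cols y -.5..');[print('%.2f'%(.25+.025*i),''.join('#' if x>6 else '.' for x in r)) for i,r in enumerate(H)]
p=np.load('side0.npz')['p'];im.append(cv2.resize(p[285:370,295:475],(700,330)))
cv2.imwrite('pics/c1.png',np.vstack([np.hstack(im[:2]),cv2.resize(im[2],(700,250))])[...,::-1])
E
```

```text
scene 0.008 1943 [ 0.355 -0.301  0.008] [ 0.593 -0.156  0.02 ] [ 0.533 -0.232  0.013]
scene 0.04 207 [ 0.518 -0.246  0.04 ] [ 0.54  -0.226  0.1  ] [ 0.533 -0.237  0.07 ]
scene 0.104 63 [ 0.518 -0.245  0.104] [ 0.537 -0.227  0.112] [ 0.529 -0.236  0.109]
beam 385 [0.5069631  0.20886775] [ 0.84594152 -0.53327568] -32.22704775983516 ends [0.39089241 0.28203791] [0.64154967 0.1240253 ] [0.02724399 0.02937234 0.03259925]
high 266
(array([ 99,   0,   0,   0,   0,   0,   0,   3,  62, 102]), array([-0.1511158 , -0.11998728, -0.08885877, -0.05773025, -0.02660174,
        0.00452678,  0.0356553 ,  0.06678381,  0.09791233,  0.12904084,
        0.16016936]))
cols y -.5..
0.25 ........................................
0.28 ........................................
0.30 ........................................
0.33 ...####.....#...........................
0.35 ..#####.....#...........................
0.38 ..###.........................##........
0.40 .....#........................##........
0.43 .............................##.........
0.45 .................#...........#..........
0.47 .........#.##
[... 808 characters left out ...]
.
0.93 ........................................
side 0.008 1158 [ 0.379 -0.435  0.008] [ 0.59  -0.163  0.02 ] [ 0.519 -0.228  0.014]
side 0.04 130 [ 0.514 -0.241  0.041] [ 0.533 -0.221  0.099] [ 0.526 -0.228  0.073]
side 0.104 37 [ 0.516 -0.246  0.106] [ 0.532 -0.224  0.114] [ 0.525 -0.232  0.11 ]
beam 1109 [0.49896939 0.21573101] [-0.8480877   0.52985588] 148.00428259218972 ends [0.63768037 0.12906919] [0.36701732 0.29817011] [0.02747275 0.03012455 0.03296313]
high 561
(array([135, 165,  50,   0,   0,   0,   0,   0,   0, 211]), array([-0.1679633 , -0.13658758, -0.10521186, -0.07383613, -0.04246041,
       -0.01108469,  0.02029103,  0.05166675,  0.08304247,  0.11441819,
        0.14579391]))
```

View pics/c1.png

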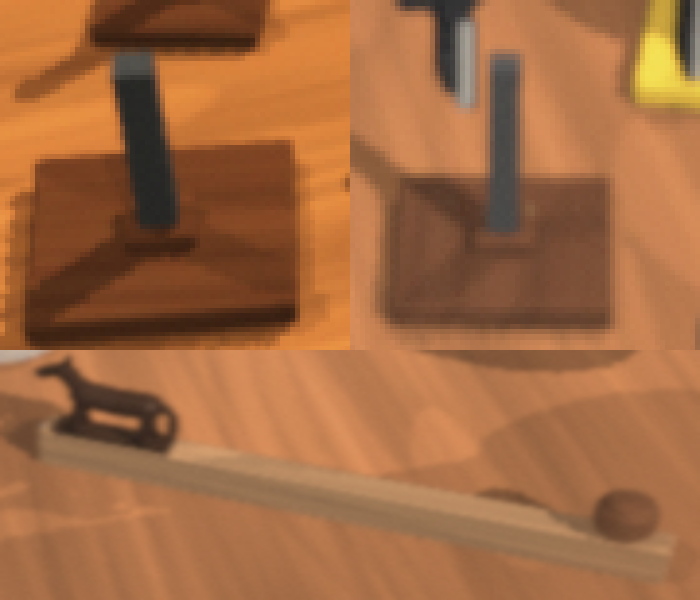

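The crop confirms the brown large-foot stand. Post top is at scene (206.6,249) and side (321,176.5); the horse is at the left end of the beam in the side view. Next: post top by crossing rays, foot yaw, sensor noise.

Run:
```python
from h import *
print('post',cross(206.6,249.2,321,176.5))
for n,(u,v,w,h) in {'scene':(180,255,70,60),'side':(290,192,60,38)}.items():
    z=np.load(n+'0.npz');P=cloud(n,z['d']);hsv=cv2.cvtColor(z['p'],cv2.COLOR_RGB2HSV)
    m=np.zeros(z['d'].shape,bool);m[v:v+h,u:u+w]=1
    m&=(P[...,2]>.0095)&(P[...,2]<.019)&(abs(P[...,0]-.527)<.08)&(abs(P[...,1]+.233)<.08)
    mm=cv2.morphologyEx(m.astype(np.uint8),cv2.MORPH_OPEN,np.ones((3,3)))>0
    r=cv2.minAreaRect(P[mm][:,:2].astype(np.float32)*1000);print(n,r)
    # heights of neighbours
    ok=(z['d']>0)&(P[...,2]>.03)&(P[...,2]<.2)
    for nm,(x,y) in {'all':(0,0)}.items():
        q=P[ok&(P[...,0]>.3)&(P[...,0]<.68)&(P[...,1]>-.42)&(P[...,1]<-.03)]
        k=np.round(q[:,:2]/.05).astype(int)
        for c in np.unique(k,axis=0):
            s=q[(k==c).all(1)]
            if len(s)>12:print(c*.05,len(s),s[:,2].max().round(3))
# beam ends by pixel rays, bar top corners in side view (crop 180x85 -> 700x250)
f=lambda x,y:(295+x*180/700,285+(y-350)*85/250)
for x,y in((38,425),(57,415),(668,548),(678,535)):print(onplane('side',*f(x,y),.03).round(4))
S=[]
for i in range(16):
    capture('wrist');o=get_obs();S.append(np.r_[o['force'],o['wrist_torque']])
S=np.array(S);print(S.mean(0).round(3),S.std(0).round(3))
```

```text
post (array([ 0.52417751, -0.23557501,  0.10756219]), np.float64(0.0020564399576104933))
scene ((526.207275390625, -235.64813232421875), (110.18275451660156, 112.17003631591797), 75.36817932128906)
[ 0.35 -0.4 ] 340 0.112
[ 0.35 -0.2 ] 113 0.079
[ 0.45 -0.05] 109 0.079
[ 0.5  -0.25] 28 0.112
[ 0.55 -0.25] 280 0.112
side ((524.4776000976562, -234.1555938720703), (115.31957244873047, 109.2720947265625), 75.41959381103516)
[ 0.35 -0.4 ] 49 0.059
[ 0.35 -0.2 ] 84 0.08
[ 0.45 -0.05] 117 0.081
[ 0.5  -0.25] 75 0.112
[ 0.5 -0.2] 15 0.111
[ 0.55 -0.25] 105 0.114
[0.64   0.1295 0.03  ]
[0.6285 0.1222 0.03  ]
[0.3704 0.3008 0.03  ]
[0.3611 0.2919 0.03  ]
[-0.198  0.185  0.238 -0.002  0.002 -0.009] [0.451 0.427 0.457 0.019 0.036 0.025]
```

Emit:
arm_command(
  motion=[
    {"translation":[0.95,-0.15,0.15],"turn":[0,0,0],"fingers":0},
    {"translation":[0.95,-0.15,0.15],"turn":[0,0,0],"fingers":0},
    {"translation":[0.95,-0.15,0.15],"turn":[0,0,0],"fingers":0},
    {"translation":[0.95,-0.15,0.15],"turn":[0,0,0],"fingers":0},
    {"translation":[0.95,-0.15,0.15],"turn":[0,0,0],"fingers":0},
  ],
)

```text
clock: 1.32
ee_pos: [0.5271, 0.1437, 0.2086]
ee_rot: [2.222, 2.221, 0.0]
force: [-0.1, -0.4, 0.3]
finger_gap: 0.0854
grip_force: 0.0
```

Emit:
arm_command(
  motion=[
    {"translation":[0.95,-0.15,0.15],"turn":[0,0,0],"fingers":0},
    {"translation":[0.95,-0.15,0.15],"turn":[0,0,0],"fingers":0},
    {"translation":[0,0,0],"turn":[0,0,-1],"fingers":0},
    {"translation":[0,0,0],"turn":[0,0,-1],"fingers":0},
    {"translation":[0,0,0],"turn":[0,0,-1],"fingers":0},
  ],
)

```text
clock: 1.73
ee_pos: [0.5182, 0.2002, 0.1996]
ee_rot: [-1.971, -2.446, 0.0]
force: [0.6, 1.1, 0.6]
finger_gap: 0.0852
grip_force: 0.0
```

Emit:
arm_command(
  motion=[
    {"translation":[0,0,0],"turn":[0,0,-1],"fingers":0},
    {"translation":[0,0,0],"turn":[0,0,-1],"fingers":0},
    {"translation":[0,0,0],"turn":[0,0,-1],"fingers":0},
    {"translation":[0,0,0],"turn":[0,0,-1],"fingers":0},
    {"translation":[0,0,0],"turn":[0,0,-1],"fingers":0},
  ],
)

```text
clock: 2.15
ee_pos: [0.5185, 0.1995, 0.1998]
ee_rot: [-1.518, -2.75, 0.0]
force: [-0.8, 0.2, -0.5]
finger_gap: 0.0853
grip_force: 0.0
```

Emit:
arm_command(
  motion=[
    {"translation":[0,0,0],"turn":[0,0,-1],"fingers":0},
    {"translation":[0,0,0],"turn":[0,0,-1],"fingers":0},
    {"translation":[0,0,0],"turn":[0,0,-1],"fingers":0},
    {"translation":[0,0,0],"turn":[0,0,-1],"fingers":0},
    {"translation":[0,0,0],"turn":[0,0,-1],"fingers":0},
  ],
)

```text
clock: 2.57
ee_pos: [0.5185, 0.1995, 0.1998]
ee_rot: [1.018, 2.972, -0.0]
force: [0.0, 0.6, -0.8]
finger_gap: 0.0849
grip_force: 0.0
```

Emit:
arm_command(
  motion=[
    {"translation":[0,0,0],"turn":[0,0,-1],"fingers":0},
    {"translation":[0,0,0],"turn":[0,0,-0.5],"fingers":0},
    {"translation":[0,0,0],"turn":[0,0,0],"fingers":0},
  ],
)

```text
clock: 2.82
ee_pos: [0.5185, 0.1995, 0.1998]
ee_rot: [0.863, 3.021, 0.0]
force: [1.5, -0.1, -0.5]
finger_gap: 0.0853
grip_force: 0.0
```

```bash
cat >> h.py <<'E'
from scipy.spatial.transform import Rotation as Ro
def wrist_world(P_pix,z,o):
    c=calibration('wrist');K=c['K'];T=c['T_tool_cam'];R=Ro.from_rotvec(o['ee_rot']).as_matrix()
    out=[]
    for u,v in P_pix:
        d=np.array([u-K[0,2],v-K[1,2]]);r=np.linalg.norm(d);th=r/K[0,0]
        e=d/max(r,1e-9)*np.sin(th);k=np.array([e[0],-e[1],-np.cos(th)])
        k=R@T[:3,:3]@k;q=o['ee_pos']+R@T[:3,3];out.append(q+k*(z-q[2])/k[2])
    return np.array(out)
def sample(n):
    S=[]
    for i in range(n):
        capture('wrist');o=get_obs();S.append(np.r_[o['force'],o['wrist_torque']])
    S=np.array(S);return S.mean(0),S.std(0)/n**.5
E
python3 - <<'E'
from h import *
o=get_obs();p,d=capture('wrist');np.savez('w1.npz',p=p,d=d);cv2.imwrite('pics/w1.png',p[...,::-1])
m,s=sample(25);np.save('base.npy',m);print(m.round(4),s.round(4))
E
```

```text
[-0.1841  0.1689 -0.0128  0.0082  0.0069  0.0104] [0.1047 0.072  0.0896 0.007  0.0047 0.0046]
```

View pics/w1.png

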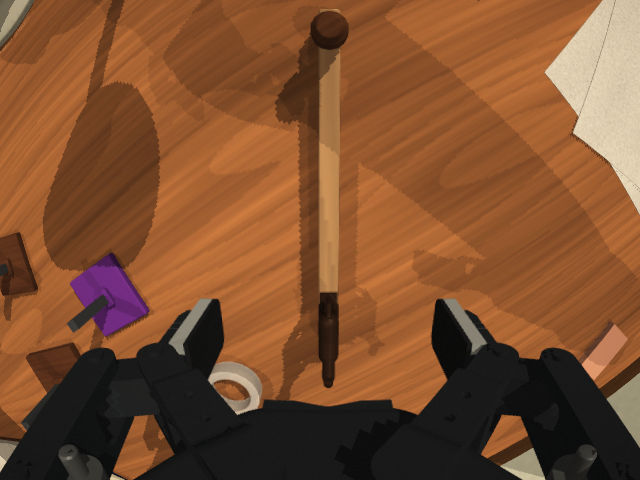

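The bar runs vertically at u≈329. The weight end is at v≈10, the weight at (329,30), and the horse's rear at (329,293). The fingers straddle it symmetrically.

Run:
```python
from h import *
z=np.load('w1.npz');p=z['p'];o=get_obs()
hsv=cv2.cvtColor(p,cv2.COLOR_RGB2HSV).astype(int)
R=Ro.from_rotvec(o['ee_rot']).as_matrix();print('yaw tool y',np.degrees(np.arctan2(R[1,1],R[0,1])))
for v in(70,120,170,220,270):print(v,p[v,300:360:6].tolist() if v==120 else '')
for v in(60,100,150,200,250,285):
    g=np.abs(np.diff(cv2.GaussianBlur(p,(3,3),0)[v].astype(int),axis=0)).sum(1)
    a=310+g[310:329].argmax()+.5;b=330+g[330:350].argmax()+.5
    W=wrist_world([(a,v),(b,v)],.03,o);L=(W-o['ee_pos'])@R;print(v,a,b,(L*1000).round(1)[:,:2].tolist())
for q in((329,10),(329,294)):
    W=wrist_world([q],.03,o);print(q,W.round(4),((W-o['ee_pos'])@R*1000).round(1))
```

```text
yaw tool y 58.000802872832686
70 
120 [[92, 53, 28], [93, 53, 27], [73, 42, 22], [81, 52, 30], [170, 120, 71], [164, 116, 69], [167, 118, 70], [128, 74, 39], [136, 78, 40], [147, 85, 44]]
170 
220 
270 
60 318.5 334.5 [[135.1, -5.9], [135.1, 7.3]]
100 318.5 339.5 [[100.7, -5.9], [100.7, 11.4]]
150 318.5 339.5 [[58.6, -6.0], [58.6, 11.5]]
200 318.5 338.5 [[16.0, -6.1], [16.0, 10.9]]
250 318.5 337.5 [[-28.6, -6.3], [-28.6, 10.4]]
285 318.5 337.5 [[-62.1, -6.6], [-62.1, 10.7]]
(329, 10) [[0.3669 0.2974 0.03  ]] [[180.4   2.7 169.8]]
(329, 294) [[0.5804 0.1643 0.03  ]] [[-71.1   3.  169.8]]
```

Emit:
arm_command(
  motion=[
    {"translation":[0,0.08,1],"turn":[0,0,0],"fingers":0},
    {"translation":[0,0,1],"turn":[0,0,0],"fingers":0},
    {"translation":[0,0,1],"turn":[0,0,0],"fingers":0},
    {"translation":[0,0,1],"turn":[0,0,0],"fingers":0},
    {"translation":[0,0,1],"turn":[0,0,0],"fingers":0},
  ],
)

```text
clock: 4.53
ee_pos: [0.5197, 0.2015, 0.0485]
ee_rot: [0.866, 3.02, 0.0]
force: [-0.1, 0.4, 0.3]
finger_gap: 0.0855
grip_force: 0.0
```

Emit:
arm_command(
  motion=[
    {"translation":[0,0,0.7],"turn":[0,0,0],"fingers":0},
    {"translation":[0,0,0.5],"turn":[0,0,0],"fingers":0},
    {"translation":[0,0,0.3],"turn":[0,0,0],"fingers":0},
    {"translation":[0,0,0],"turn":[0,0,0],"fingers":0},
  ],
)

```text
clock: 4.87
ee_pos: [0.5187, 0.2011, 0.0029]
ee_rot: [-0.865, -3.018, 0.003]
force: [-0.6, -0.2, -0.3]
finger_gap: 0.0854
grip_force: 0.0
```

Emit:
arm_command(
  grip_force=60,
  motion=[
    {"translation":[0,0,0],"turn":[0,0,0],"fingers":1},
    {"translation":[0,0,0],"turn":[0,0,0],"fingers":1},
    {"translation":[0,0,0],"turn":[0,0,0],"fingers":1},
    {"translation":[0,0,0],"turn":[0,0,0],"fingers":1},
    {"translation":[0,0,0],"turn":[0,0,0],"fingers":1},
  ],
)

```text
clock: 5.28
ee_pos: [0.5202, 0.2017, 0.0056]
ee_rot: [0.866, 3.019, 0.001]
force: [0.4, -0.4, -0.3]
finger_gap: 0.0256
grip_force: 0.0
```

Emit:
arm_command(
  motion=[
    {"translation":[0,0,0],"turn":[0,0,0],"fingers":1},
    {"translation":[0,0,0],"turn":[0,0,0],"fingers":1},
    {"translation":[0,0,0],"turn":[0,0,0],"fingers":1},
    {"translation":[0,0,0],"turn":[0,0,0],"fingers":1},
  ],
)

```text
clock: 5.62
ee_pos: [0.5202, 0.2016, 0.0055]
ee_rot: [0.866, 3.019, 0.001]
force: [-1.0, -0.9, 5.4]
finger_gap: 0.017
grip_force: 60.5
```

Emit:
arm_command(
  motion=[
    {"translation":[0,0,-0.3],"turn":[0,0,0],"fingers":1},
    {"translation":[0,0,-0.7],"turn":[0,0,0],"fingers":1},
    {"translation":[0,0,-0.8],"turn":[0,0,0],"fingers":1},
    {"translation":[0,0,-0.8],"turn":[0,0,0],"fingers":1},
    {"translation":[0,0,-0.8],"turn":[0,0,0],"fingers":1},
  ],
)

```text
clock: 6.03
ee_pos: [0.5193, 0.2014, 0.1078]
ee_rot: [-0.866, -3.019, 0.001]
force: [0.8, 0.3, -2.1]
finger_gap: 0.0168
grip_force: 59.2
```

Emit:
arm_command(
  motion=[
    {"translation":[0,0,-0.8],"turn":[0,0,0],"fingers":1},
    {"translation":[0,0,-0.8],"turn":[0,0,0],"fingers":1},
    {"translation":[0,0,-0.5],"turn":[0,0,0],"fingers":1},
    {"translation":[0,0,0],"turn":[0,0,0],"fingers":1},
    {"translation":[0,0,0],"turn":[0,0,0],"fingers":1},
  ],
)

```text
clock: 6.45
ee_pos: [0.52, 0.2017, 0.17]
ee_rot: [0.866, 3.019, 0.001]
force: [-0.2, -0.6, -3.5]
finger_gap: 0.0168
grip_force: 59.5
```

```bash
cat > com.py <<'E'
from h import *
m,s=sample(50);o=get_obs()
R=Ro.from_rotvec(o['ee_rot']).as_matrix();b=np.load('base.npy')
for base in (0*b,b):
    d=m-base;t=R.T@d[3:];f=d[2]
    # tool axes: r x F, F=-mg z_world = mg z_tool -> tau_tool=(ry*mg, -rx*mg)
    print('F',d[:3].round(3),'tau_tool',t.round(4),'com toolxy mm',(-t[1]/-f*1000).round(1),(t[0]/-f*1000).round(1))
print(s.round(4),o['clock'],o['ee_pos'])
E
python3 com.py
```

```text
F [-0.049 -0.072 -2.725] tau_tool [-0.0015  0.0217 -0.0007] com toolxy mm -8.0 -0.6
F [ 0.135 -0.241 -2.712] tau_tool [0.0018 0.0115 0.0096] com toolxy mm -4.2 0.7
[0.0746 0.0689 0.0772 0.0039 0.0039 0.0048] 8.95 [0.51976074 0.20152379 0.16977345]
```

Emit:
arm_command(
  motion=[
    {"translation":[-0.51,-0.82,0],"turn":[0,0,0],"fingers":1},
    {"translation":[-0.51,-0.82,0],"turn":[0,0,0],"fingers":1},
    {"translation":[-0.51,-0.82,0],"turn":[0,0,0],"fingers":1},
    {"translation":[-0.51,-0.82,0],"turn":[0,0,0],"fingers":1},
    {"translation":[-0.51,-0.82,0],"turn":[0,0,0],"fingers":1},
  ],
)

```text
clock: 9.37
ee_pos: [0.5193, 0.0555, 0.1699]
ee_rot: [0.865, 3.02, 0.0]
force: [-0.1, -0.7, -4.2]
finger_gap: 0.017
grip_force: 59.4
```

Emit:
arm_command(
  motion=[
    {"translation":[-0.51,-0.82,0],"turn":[0,0,0],"fingers":1},
    {"translation":[-0.51,-0.82,0],"turn":[0,0,0],"fingers":1},
    {"translation":[-0.51,-0.82,0],"turn":[0,0,0],"fingers":1},
    {"translation":[-0.51,-0.82,0],"turn":[0,0,0],"fingers":1},
    {"translation":[-0.51,-0.82,0],"turn":[0,0,0],"fingers":1},
  ],
)

```text
clock: 9.78
ee_pos: [0.519, -0.0896, 0.1699]
ee_rot: [0.866, 3.02, 0.0]
force: [0.1, 0.6, -2.4]
finger_gap: 0.0169
grip_force: 59.4
```

Emit:
arm_command(
  motion=[
    {"translation":[-0.51,-0.82,0],"turn":[0,0,0],"fingers":1},
    {"translation":[-0.51,-0.82,0],"turn":[0,0,0],"fingers":1},
    {"translation":[-0.51,-0.82,0],"turn":[0,0,0],"fingers":1},
    {"translation":[-0.51,-0.82,0],"turn":[0,0,0],"fingers":1},
    {"translation":[-0.51,-0.82,0],"turn":[0,0,0],"fingers":1},
  ],
)

```text
clock: 10.2
ee_pos: [0.5186, -0.2345, 0.1698]
ee_rot: [0.866, 3.02, -0.0]
force: [1.0, -0.4, -3.2]
finger_gap: 0.017
grip_force: 59.4
```

Emit:
arm_command(
  motion=[
    {"translation":[0,0,0],"turn":[0,0,-0.85],"fingers":1},
    {"translation":[0,0,0],"turn":[0,0,-0.9],"fingers":1},
    {"translation":[0,0,0],"turn":[0,0,-0.9],"fingers":1},
    {"translation":[0,0,0],"turn":[0,0,-0.9],"fingers":1},
    {"translation":[0,0,0],"turn":[0,0,-0.8],"fingers":1},
  ],
)

```text
clock: 10.62
ee_pos: [0.5188, -0.2332, 0.1697]
ee_rot: [-0.395, -3.117, -0.0]
force: [-0.0, -1.3, -2.0]
finger_gap: 0.017
grip_force: 59.5
```

Emit:
arm_command(
  motion=[
    {"translation":[0,0,0],"turn":[0,0,0],"fingers":1},
    {"translation":[0,0,0],"turn":[0,0,0],"fingers":1},
    {"translation":[0,0,0],"turn":[0,0,0],"fingers":1},
  ],
)

```text
clock: 10.87
ee_pos: [0.5189, -0.233, 0.1698]
ee_rot: [-0.402, -3.116, -0.0]
force: [-0.3, -0.8, -1.3]
finger_gap: 0.0171
grip_force: 59.5
```

```bash
sed -i 's/sample(50)/sample(45)/' com.py; python3 com.py
python3 - <<'E'
from h import *
for n in('scene','side'):
    p,d=capture(n);np.savez(n+'1.npz',p=p,d=d)
a=np.load('scene1.npz')['p'][190:310,130:330];b=np.load('side1.npz')['p'][110:240,240:440]
cv2.imwrite('pics/c2.png',np.vstack([cv2.resize(a,(500,300)),cv2.resize(b,(500,300))])[...,::-1])
print(get_obs()['ee_rot'],get_obs()['joint_positions'])
E
```

```text
F [-0.026 -0.073 -2.662] tau_tool [-0.0008  0.0277  0.0064] com toolxy mm -10.4 -0.3
F [ 0.158 -0.242 -2.65 ] tau_tool [0.0055 0.0189 0.0167] com toolxy mm -7.1 2.1
[0.0723 0.0663 0.0688 0.0051 0.0043 0.0042] 13.1167 [ 0.51884636 -0.23299454  0.16976721]
[3.99105562e-01 3.11613519e+00 4.31884005e-06] [-4.22092042e-01  1.17334053e-01  8.99350093e-02  1.54339494e+00
  3.58539913e-06 -1.67324843e-01]
```

View pics/c2.png

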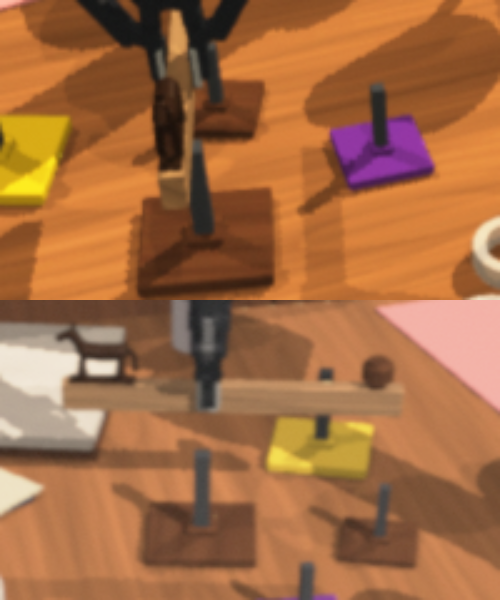

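The images show the beam level above the post, with the horse toward +x in front. The post top is at crop (198,145) in the scene view and (203,452) in the side view, right under the grip. The balance point is about 8.5 mm to the horse's side of the grasp, so I shift by 2 mm and lower.

Emit:
arm_command(
  motion=[
    {"translation":[0.05,0,0.35],"turn":[0,0,0],"fingers":1},
    {"translation":[0,0,0.35],"turn":[0,0,0],"fingers":1},
    {"translation":[0,0,0.35],"turn":[0,0,0],"fingers":1},
    {"translation":[0,0,0.35],"turn":[0,0,0],"fingers":1},
    {"translation":[0,0,0.2],"turn":[0,0,0],"fingers":1},
  ],
)

```text
clock: 13.63
ee_pos: [0.5167, -0.2323, 0.1193]
ee_rot: [-0.399, -3.114, -0.001]
force: [-0.4, -0.2, -2.2]
finger_gap: 0.0169
grip_force: 59.6
```

Emit:
arm_command(
  motion=[
    {"translation":[0,0,0.06],"turn":[0,0,0],"fingers":1},
    {"translation":[0,0,0.02],"turn":[0,0,0],"fingers":1},
    {"translation":[0,0,0],"turn":[0,0,0],"fingers":1},
    {"translation":[0,0,0],"turn":[0,0,0],"fingers":1},
  ],
)

```text
clock: 13.97
ee_pos: [0.5177, -0.2328, 0.12]
ee_rot: [0.399, 3.115, -0.0]
force: [0.2, -0.0, -2.5]
finger_gap: 0.0166
grip_force: 59.6
```

```bash
sed -i 's/sample(45)/sample(4)/' com.py; python3 com.py
python3 - <<'E'
from h import *
for n in('scene','side'):
    p,d=capture(n);np.savez(n+'2.npz',p=p,d=d)
a=np.load('scene2.npz')['p'][200:300,160:260];b=np.load('side2.npz')['p'][150:220,250:400]
cv2.imwrite('pics/c3.png',np.hstack([cv2.resize(a,(400,400),interpolation=2),cv2.resize(b,(400,187*1),interpolation=2) if 0 else cv2.copyMakeBorder(cv2.resize(b,(400,187)),0,213,0,0,0)])[...,::-1])
P=cloud('side',np.load('side2.npz')['d']);h=cv2.cvtColor(np.load('side2.npz')['p'],cv2.COLOR_RGB2HSV)
q=P[150:200,255:420].reshape(-1,3);o=get_obs();R=Ro.from_rotvec(o['ee_rot']).as_matrix();L=(q-o['ee_pos'])@R
s=(abs(L[:,1])<.014)&(q[:,2]>.1)&(q[:,2]<.146)
for a in range(-160,160,40):
    k=s&(abs(L[:,0]-a/1e3-.02)<.015);print(a+20,k.sum(),np.percentile(q[k,2],[3,50,97]).round(4) if k.sum()>5 else '')
E
```

```text
F [-0.149  0.209 -2.798] tau_tool [ 0.0032  0.0219 -0.0086] com toolxy mm -7.8 1.1
F [ 0.036  0.04  -2.785] tau_tool [0.0094 0.0131 0.0017] com toolxy mm -4.7 3.4
[0.363  0.3373 0.4247 0.0177 0.0163 0.0211] 14.1667 [ 0.51759737 -0.23273575  0.1198073 ]
-140 62 [0.1158 0.1338 0.1458]
-100 150 [0.1161 0.1325 0.1454]
-60 162 [0.117  0.1336 0.1451]
-20 152 [0.1031 0.1309 0.1454]
20 140 [0.117  0.1327 0.1454]
60 173 [0.118  0.1359 0.1455]
100 169 [0.1153 0.1347 0.1455]
140 163 [0.1166 0.1338 0.1455]
```

View pics/c3.png

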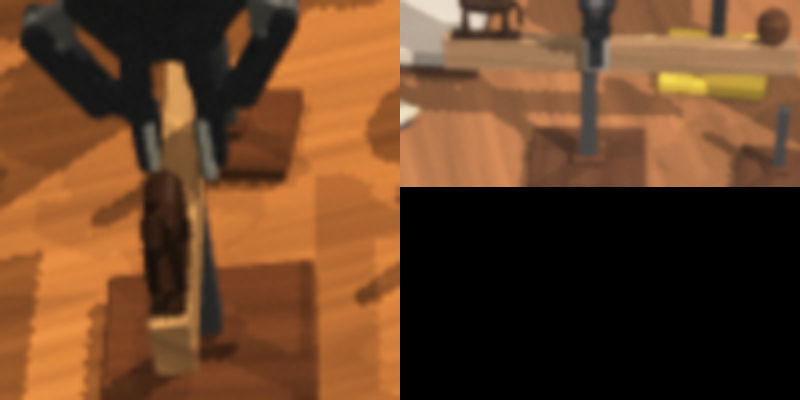

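Beam is level with the post just below (side crop x≈592 under the pad at 598). Lowering in small steps until contact.

Emit:
arm_command(
  motion=[
    {"translation":[0,0,0.04],"turn":[0,0,0],"fingers":1},
    {"translation":[0,0,0.04],"turn":[0,0,0],"fingers":1},
    {"translation":[0,0,0.02],"turn":[0,0,0],"fingers":1},
    {"translation":[0,0,0],"turn":[0,0,0],"fingers":1},
  ],
)

```text
clock: 14.6
ee_pos: [0.5173, -0.2326, 0.1161]
ee_rot: [-0.399, -3.116, -0.0]
force: [-0.5, 0.8, -1.5]
finger_gap: 0.0168
grip_force: 59.6
```

Emit:
arm_command(
  motion=[
    {"translation":[0,0,0.02],"turn":[0,0,0],"fingers":1},
    {"translation":[0,0,0.02],"turn":[0,0,0],"fingers":1},
    {"translation":[0,0,0],"turn":[0,0,0],"fingers":1},
    {"translation":[0,0,0],"turn":[0,0,0],"fingers":1},
  ],
)

```text
clock: 14.93
ee_pos: [0.5174, -0.2327, 0.1155]
ee_rot: [0.399, 3.116, -0.0]
force: [-2.0, -0.7, 1.9]
finger_gap: 0.0168
grip_force: 60.1
```

```bash
python3 com.py
```

```text
F [-1.769  1.197  2.741] tau_tool [-0.1002  0.4719  0.0169] com toolxy mm 172.2 36.5
F [-1.584  1.029  2.754] tau_tool [-0.0939  0.4632  0.0273] com toolxy mm 168.2 34.1
[0.1622 0.2906 0.2456 0.01   0.0206 0.0126] 15.1333 [ 0.51742401 -0.2326579   0.11555167]
```

Emit:
arm_command(
  grip_force=20,
  motion=[
    {"translation":[0,0,-0.01],"turn":[0,0,0],"fingers":1},
    {"translation":[0,0,0],"turn":[0,0,0],"fingers":1},
    {"translation":[0,0,0],"turn":[0,0,0],"fingers":1},
  ],
)

```text
clock: 15.38
ee_pos: [0.5174, -0.2326, 0.1155]
ee_rot: [-0.399, -3.116, 0.0]
force: [-1.9, -0.9, 2.2]
finger_gap: 0.0169
grip_force: 60.1
```

Emit:
arm_command(
  motion=[
    {"translation":[0,0,0],"turn":[0,0,0],"fingers":0.77},
    {"translation":[0,0,0],"turn":[0,0,0],"fingers":0.77},
  ],
)

```text
clock: 15.55
ee_pos: [0.5176, -0.2327, 0.1153]
ee_rot: [0.399, 3.116, -0.0]
force: [-0.9, 0.2, -0.0]
finger_gap: 0.02
grip_force: 0.0
```

```bash
cat > lev.py <<'E'
from h import *
p,d=capture('side');P=cloud('side',d);q=P[150:200,255:420].reshape(-1,3)
o=get_obs();ex=np.array([-.968,.252]);L=(q[:,:2]-[.5173,-.2327])@np.c_[ex,[.252,.968]]
s=(abs(L[:,1])<.02)&(q[:,2]>.1)&(q[:,2]<.16)
print(o['clock'],o['finger_gap'],o['force'].round(2),[(a,np.percentile(q[s&(abs(L[:,0]-a/1e3)<.015)][:,2],[4,50,90]).round(4).tolist()) for a in(-60,-30,30,60,90)])
cv2.imwrite('pics/s%d.png'%(o['clock']*100),cv2.resize(p[140:220,250:410],(640,320))[...,::-1])
E
python3 lev.py
```

```text
15.6 0.019321905265299442 [ 0.18 -0.43 -0.16] [(-60, [0.112, 0.1314, 0.1428]), (-30, [0.1122, 0.1308, 0.141]), (30, [0.112, 0.1309, 0.1408]), (60, [0.1127, 0.1311, 0.1408]), (90, [0.1129, 0.1298, 0.141])]
```

Emit:
arm_command(
  motion=[
    {"translation":[0,0,0],"turn":[0,0,0],"fingers":0.76},
    {"translation":[0,0,0],"turn":[0,0,0],"fingers":0.76},
    {"translation":[0,0,0],"turn":[0,0,0],"fingers":0.76},
  ],
)

```text
clock: 15.85
ee_pos: [0.5174, -0.2326, 0.1154]
ee_rot: [-0.399, -3.116, 0.0]
force: [-0.2, 0.2, 0.7]
finger_gap: 0.0207
grip_force: 0.0
```

```bash
python3 lev.py
```

```text
15.9 0.020661686572312054 [-0.1  -0.05  0.17] [(-60, [0.1112, 0.1318, 0.1427]), (-30, [0.1128, 0.1319, 0.1409]), (30, [0.1123, 0.1304, 0.1406]), (60, [0.1127, 0.1309, 0.1407]), (90, [0.1134, 0.1294, 0.1411])]
```

Stable and level. Opening gradually.

Emit:
arm_command(
  motion=[
    {"translation":[0,0,0],"turn":[0,0,0],"fingers":0.7},
    {"translation":[0,0,0],"turn":[0,0,0],"fingers":0.7},
    {"translation":[0,0,0],"turn":[0,0,0],"fingers":0.7},
    {"translation":[0,0,0],"turn":[0,0,0],"fingers":0.7},
  ],
)

```text
clock: 16.23
ee_pos: [0.5174, -0.2326, 0.1155]
ee_rot: [0.399, 3.116, -0.0]
force: [0.0, -0.6, -0.5]
finger_gap: 0.0253
grip_force: 0.0
```

```bash
python3 lev.py; ls pics
```

```text
16.2833 0.025349587633569367 [-0.87 -0.51  0.73] [(-60, [0.1113, 0.1307, 0.142]), (-30, [0.112, 0.131, 0.1405]), (30, [0.1124, 0.1299, 0.1407]), (60, [0.1115, 0.1305, 0.141]), (90, [0.1122, 0.1306, 0.1408])]
c1.png
c2.png
c3.png
s1560.png
s1590.png
s1628.png
scene0.png
side0.png
w1.png
```

Emit:
arm_command(
  motion=[
    {"translation":[0,0,0],"turn":[0,0,0],"fingers":0.3},
    {"translation":[0,0,0],"turn":[0,0,0],"fingers":0.3},
    {"translation":[0,0,0],"turn":[0,0,0],"fingers":0.3},
    {"translation":[0,0,-0.1],"turn":[0,0,0],"fingers":0.3},
    {"translation":[0,0,-0.3],"turn":[0,0,0],"fingers":0.3},
  ],
)

```text
clock: 16.7
ee_pos: [0.5168, -0.2323, 0.1267]
ee_rot: [-0.399, -3.114, -0.001]
force: [-0.1, 0.5, 0.6]
finger_gap: 0.0597
grip_force: 0.0
```

Emit:
arm_command(
  motion=[
    {"translation":[0,0,-0.8],"turn":[0,0,0],"fingers":0.3},
    {"translation":[0,0,-0.8],"turn":[0,0,0],"fingers":0.3},
    {"translation":[0,0,-0.8],"turn":[0,0,0],"fingers":0.3},
    {"translation":[0,0,-0.8],"turn":[0,0,0],"fingers":0.3},
    {"translation":[0,0,-0.5],"turn":[0,0,0],"fingers":0.3},
  ],
)

```text
clock: 17.12
ee_pos: [0.5177, -0.2328, 0.2421]
ee_rot: [0.399, 3.113, -0.001]
force: [0.9, 0.9, -1.1]
finger_gap: 0.06
grip_force: 0.0
```

Emit:
arm_command(
  motion=[
    {"translation":[0,0,0],"turn":[0,0,0],"fingers":0.3},
    {"translation":[0,0,0],"turn":[0,0,0],"fingers":0.3},
    {"translation":[0,0,0],"turn":[0,0,0],"fingers":0.3},
  ],
)

```text
clock: 17.37
ee_pos: [0.5173, -0.2326, 0.238]
ee_rot: [-0.399, -3.116, -0.0]
force: [-0.2, 0.5, -0.2]
finger_gap: 0.0601
grip_force: 0.0
```

```bash
python3 lev.py; mv pics/s1[78]*.png pics/fin.png
```

```text
17.4167 0.05968107607445447 [ 0.48 -0.31  0.21] [(-60, [0.1118, 0.132, 0.142]), (-30, [0.1123, 0.1312, 0.1415]), (30, [0.113, 0.1298, 0.1411]), (60, [0.1132, 0.1318, 0.1407]), (90, [0.1127, 0.13, 0.1411])]
```

View pics/fin.png

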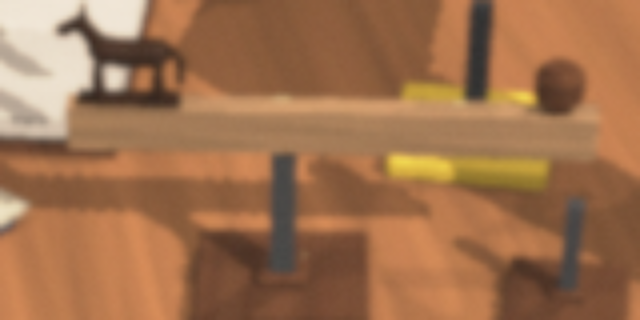

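The beam rests level on the brown post (post at crop x≈284), with the gripper clear above it.

```bash
python3 -c "
from rig import *
print(job_done())"
```

```text
the job is handed in; nothing more can be done
None
```

The beam stands level and by itself on the large brown stand's post, let go with the gripper clear; I handed the job in at about 17.4 s of the 51 s allowed, and the hand-in returned no verdict.

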